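Clear and close the tile docks

ROBOT

A 7-joint arm with a two-finger parallel gripper is mounted at the origin on a cart in front of the work surface, level with it; the furniture and walls round the work are solid. World frame = base frame: x ahead of the robot, y to its left, z up, the work surface at z = 0. Lengths are in m, angles in rad, forces in N, time in s.
With the tool pointing down it reaches from about 0.425 to 0.925 m from the base axis. Payload 6.8 kg.
Tool frame: the origin (TCP) lies at the very end of the fingers, on their centre line; the grasp point (between the pads) lies 19 mm behind it (r.tcp_to_grasp is the distance from the TCP to the grasp point, in m); z points along the fingers, y is the line along which they close (so a half turn about z gives the same grasp; the last joint's range is limited). The gripper opens to 85 mm and grips with 20 to 120 N. Pads are 22 mm wide; open, the fingers measure 114 mm over their backs; the gripper's body (76 mm by 85 mm) begins 54 mm behind the grasp point. The pads swing forward as they close: fully open they stand 13 mm farther back than shut.
Start: joints at [1.221, 0.477, 0.022, 1.555, -0.011, 1.109, -0.083], TCP at [0.162, -0.655, 0.196] pointing down, gripper open.
Joint ranges: [-2.96, 2.96], [-0.34, 2.1], [-1.41, 1.46], [0.24, 2.44], [-1.37, 4.51], [0.17, 1.92], [-2.96, 2.96]. Speed limits (rad/s): [2.39, 2.39, 3.14, 3.14, 3.14, 3.14, 3.14].

INTERFACE

Orientations are given as a rotation vector (axis times angle).
In Python, from bench import r gives the robot as it stands.
- The arm moves only by the tool step_arm, never from a script. Its argument "moves" is a list of rows, each a list of 7 numbers: the shift along the tool's x, y, z in mm, then the turn, a rotation vector about the tool's x, y, z in rad, then the finger opening in mm, from 0 to 85.4. A call has 1 to 8 rows; each row is the pose to reach, as a shift and turn from the pose commanded when the call began, along the tool's axes at that moment; what a row does not reach only later rows make up. A row lasts 1/10 s, in which the tool goes at most 50 mm and 8.59 degrees, less where a joint would pass 70% of its speed; a pose out of reach is approached as far as the arm can. A call with a gripper value outside its range is refused whole. The fingers move at their own pace and stop on an object; "grip_force" is the grip in N (left out, the last holds). Time passes only in rows, so rows that repeat a pose let the fingers close. It gives the time, the measured TCP pose, the force, the opening and the grip force at its end, in the units of the state.
- r.get_obs(): the state, without advancing time (a new reading comes with each control period).
- r.grab_frame(name): name is "scene" or "top" or "wrist"; returns a dict with "image" (480x640x3 uint8, red, green, blue), "depth" (480x640 float32, m along the optical axis (not along the pixel's ray), 0 where there is no reading), "mtx" (3x3 intrinsics, pixels), "rvec" (rotation vector, rad) and "tvec" (3), from world to camera coordinates, as OpenCV has them. Camera axes: x right, y down, z forward; pixel columns grow to the right and rows downward; lengths in m; the calibration is good to about 2 mm. A picture is of the moment at which its call begins.
- r.hand_in(): hands the job in; it is judged then, once.
The state is a dict: "clock": time; "joints": joint angles; "qvel": joint speeds; "tau": joint torques, N m; "tcp_pos": TCP position; "orientation": TCP orientation; "contact_force": force on the tool from outside, world axes, zero at the start; "moment": the same for the moment, N m; "grip_width": finger opening in m; "gripper_force": force on a finger pad.
Only numpy, scipy, OpenCV 4.12 (cv2) and the standard library are available. Lean on these libraries where they do the work, as an engineer would, in place of code of your own. Each camera call takes 0.05 s, during which the arm holds its last target. There are 200 camera calls.

TASK

One of the two white push-push docks is latched down with a blue fused glass tile inside; the other stands raised and empty. Press the latched dock's black pad to release it so that the tile rises, stand the tile on its short edge in one of the two empty middle slots of the wooden rack, and then leave both docks empty and latched down; each pad locks on one full press to its stop and springs up on the next. Press firmly, but do not ram the pads, and leave the other things on the bench alone.

Things in the scene. Friction and masses are not known exactly. Their poses are not given: they have to be found in the camera images.
- dock_a: White dock on a grey foot (155 x 122 mm), fixed, 145 mm tall. Origin on the bench straight below mouth_a; x to its back (away from the robot at yaw 0), y left, z up. Its slide leans 35 deg: up = (-0.574, 0, 0.819), across = (0.819, 0, 0.574) in this frame. The flat top face, square to up, is 50 mm across and runs from y = -40 to +74 mm; press pad at y = +52 mm.
- mouth_a (a point): Centre of the mouth of the tile slot (12 mm across, 56 mm along y) in the top face of dock_a, 122 mm over the bench. Axes as dock_a. A tile in the slot stands on the carrier and rises with it.
- pad_a: Black ribbed press pad of dock_a, 32 x 30 mm, on a yellow column, moves with the carrier. Origin at the centre of its top; z = the dock's up (35 deg off vertical, pressing is along -z), x = across, y = the dock's y. Its top stands 12 mm outside the dock's top face when latched, 46 mm when raised, 4 mm at the lower stop.
- carrier_a (a joint): Carrier slide of dock_a (m): about -0.001 = latched down, -0.034 = raised, +0.008 = lower stop. Push-push: pressed past +0.006 (best to the stop) and let go, it changes from raised to latched or from latched to raised (rising takes about 1 s); a shorter press changes nothing. Spring 5 N raised, 9 N down, damping 40 N s/m; at the stop the force climbs sharply. Starts latched with the tile in it.
- dock_b: White dock on a grey foot (155 x 122 mm), fixed, 145 mm tall. Origin on the bench straight below mouth_b; x to its back (away from the robot at yaw 0), y left, z up. Its slide leans 35 deg: up = (-0.574, 0, 0.819), across = (0.819, 0, 0.574) in this frame. The flat top face, square to up, is 50 mm across and runs from y = -40 to +74 mm; press pad at y = +52 mm.
- mouth_b (a point): Centre of the mouth of the tile slot (12 mm across, 56 mm along y) in the top face of dock_b, 122 mm over the bench. Axes as dock_b. A tile in the slot stands on the carrier and rises with it.
- pad_b: Black ribbed press pad of dock_b, 32 x 30 mm, on a yellow column, moves with the carrier. Origin at the centre of its top; z = the dock's up (35 deg off vertical, pressing is along -z), x = across, y = the dock's y. Its top stands 12 mm outside the dock's top face when latched, 46 mm when raised, 4 mm at the lower stop.
- carrier_b (a joint): Carrier slide of dock_b (m): about -0.001 = latched down, -0.034 = raised, +0.008 = lower stop. Push-push: pressed past +0.006 (best to the stop) and let go, it changes from raised to latched or from latched to raised (rising takes about 1 s); a shorter press changes nothing. Spring 5 N raised, 9 N down, damping 40 N s/m; at the stop the force climbs sharply. Starts raised and empty.
- fused_tile: Blue fused glass tile, 86 x 51 x 9 mm, 40 to 85 g. Origin at the centre of a large face; x along its length, z through its thickness (z = 0 to 9 mm). In the dock x is along the dock's up, z along -across. Latched, its top edge is 2 mm inside the mouth, out of grip; raised, it sticks out 31 mm and can be pinched across its thickness and drawn out along up (55 mm more).
- rack: Wooden rack, 140 x 92 x 44 mm, fixed. Origin at the centre of its underside. Five dividers square to x, 6 mm thick, 84 mm along y, tops at 44 mm, at x = -60, -30, 0, 30, 60 mm; floor at 8 mm. Slots 24 mm wide, open at the y ends. The outer slots hold a fixed amber and a fixed red tile (tops at most 62 mm up); the middle two are empty. A tile let go there leans on a divider.
- slot_1 (a point): Centre of the floor of the empty slot at x = -15 mm of the rack, 8 mm over the bench; axes as the rack.
- slot_2 (a point): Centre of the floor of the empty slot at x = +15 mm of the rack, 8 mm over the bench; axes as the rack.
- glue_bottle: Clear glue bottle with a red nozzle, 36 x 54 x 194 mm, loose bystander; origin at the centre of its underside.
- frit_jar_pink: Small jar of pink frit with a black lid, 37 mm wide, 48 mm tall, loose bystander; origin at the centre of its underside.
- masking_tape: Roll of tan masking tape lying flat, 98 mm wide, 25 mm tall, loose bystander; origin at the centre of its underside.

How it is judged:
On the way, in this order (a step that is already met when the one before it is completed fails the run):
1. the latched carrier is released and has risen with the tile (value of joint carrier_a below -0.03 m), for 0.2 s.
2. the tile stands in one of the two empty slots of the rack, let go (x of fused_tile in the frame of rack between -0.032 and 0.032 m and y of fused_tile in the frame of rack between -0.025 and 0.025 m and z of fused_tile in the frame of rack between 0.045 and 0.056 m and (angle between fused_tile's own x axis and vertical below 0.5 rad or angle between fused_tile's own x axis and vertical above 2.64 rad) and linear speed of fused_tile below 0.04 m/s and contact force between the fingers and fused_tile below 0.05 N), for 0.2 s.
At the end, for the whole second after the job is handed in: Both carriers locked (joints -5 to +4 mm); the tile stands in a middle slot of the rack, released and at rest: long axis within 28 deg of upright, its centre 45 to 56 mm over the rack's underside, within 32 mm of the rack's centre across the slots and 25 mm along them (all of step 2 and value of joint carrier_a between -0.005 and 0.004 m and value of joint carrier_b between -0.005 and 0.004 m); the robot touches nothing.
It fails at once if a pad is rammed with more than 80 N (contact force between any of the arm, the fingers and pad_a above 80 N or contact force between any of the arm, the fingers and pad_b above 80 N).
It fails at once if the glue bottle, the pink frit jar or the masking tape is shifted by more than 3 cm (distance of any of glue_bottle, frit_jar_pink, masking_tape from where it was at the start of the episode above 0.03 m).
It also fails if it takes over 72 s, if anything falls off the work surface, if the arm or the gripper's body presses on something with over 40 N, if the wrist force passes 120 N, or if a joint passes its speed limit or range.

## Working session

There is one attempt and no reset: what is moved stays moved. The work goes in short steps, Python scripts to look and compute and a tool call to move; the robot and the scene stay as the last step left them, time stands still between calls to the robot, and variables do not carry over. Pictures are saved under pics/ and viewed, at most 10 in all, crops included, and the job is handed in when it is done.

Besides the shell and the picture viewer there is one more tool, called after "Emit:" in YAML: its name, and indented under it one key for each argument. step_arm: Moves the arm, as the interface text tells. Its arguments: {"type":"object","properties":{"moves":{"type":"array","items":{"type":"array","items":{"type":"number"}}},"grip_force":{"type":"number"}},"required":["moves"]}

```bash
mkdir -p pics; ls; cat > h.py <<'E'
import numpy as np, cv2
from scipy.spatial.transform import Rotation as R
from bench import r
def cloud(f):
    K=f["mtx"];d=f["depth"];v,u=np.indices(d.shape)
    c=np.stack([(u-K[0,2])/K[0,0]*d,(v-K[1,2])/K[1,1]*d,d],-1)
    M=R.from_rotvec(np.ravel(f["rvec"])).as_matrix()
    return (c-np.ravel(f["tvec"]))@M
E
python3 - <<'E'
from h import *
for n in("scene","top"):
    f=r.grab_frame(n);cv2.imwrite(f"pics/{n}0.png",f["image"][:,:,::-1]);np.savez(f"{n}0.npz",**f)
o=r.get_obs();print(o)
E
```

```text
pics
{'clock': 0.1, 'joints': array([ 1.22087428,  0.47773303,  0.0223479 ,  1.55637035, -0.01152783,
        1.10932806, -0.08308405]), 'qvel': array([-0.00029092, -0.00217274,  0.00238341, -0.00358992,  0.00175928,
        0.00037844,  0.00038947]), 'tau': array([ 5.01525152e-03, -5.97765577e+01,  1.61397178e+00, -2.81957567e+01,
        1.28552175e-02,  5.05752687e-03, -2.02732167e-05]), 'tcp_pos': array([ 0.16148499, -0.6547655 ,  0.19550514]), 'orientation': array([-3.11698220e+00, -3.78754502e-01,  4.84056310e-04]), 'contact_force': array([ 0.39725165,  0.64660333, -0.58113571]), 'moment': array([-0.04452746,  0.05497748,  0.02169685]), 'gripper_force': 0.0, 'grip_width': 0.08537355354100354}
```

View pics/scene0.png

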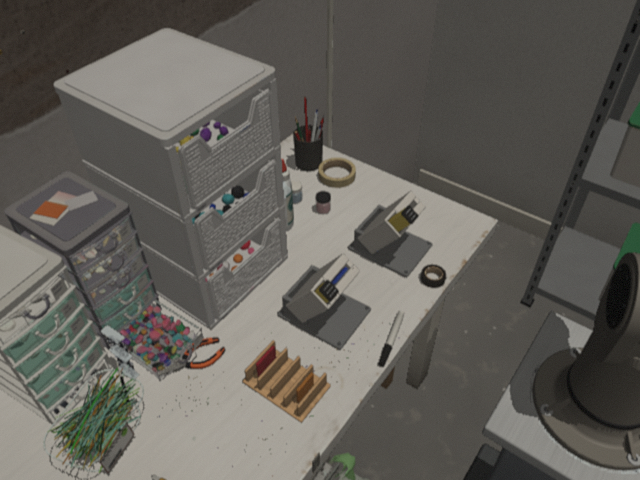

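View pics/top0.png

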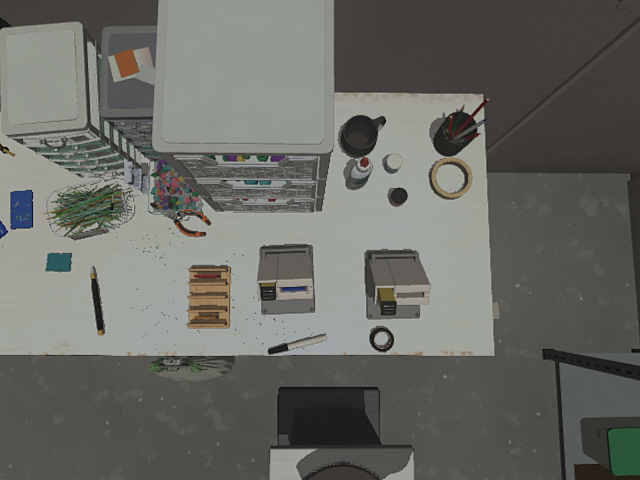

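Scene: dock_a (latched, blue tile) at top-view (287,280) with its pad at (268,292). Dock_b (raised) is at (395,285) with its pad at (388,300). The rack is at (209,297).

```bash
cat > m.py <<'E'
from h import *
f=dict(np.load("top0.npz"));P=cloud(f);im=f["image"].astype(int)
print("bench",P[340,250],P[300,340], "cam",-R.from_rotvec(np.ravel(f["rvec"])).as_matrix().T@np.ravel(f["tvec"]),f["mtx"][0,0])
hsv=cv2.cvtColor(f["image"],cv2.COLOR_RGB2HSV)
def rect(m,name):
    q=P[m]; 
    if len(q)<5: print(name,len(q));return
    (c,s,a)=cv2.minAreaRect(q[:,:2].astype(np.float32)); print(name,len(q),"c",np.round(c,4),"s",np.round(s,4),"a",round(a,2),"z",np.round(np.percentile(q[:,2],[2,50,98]),4),"mean",np.round(q.mean(0),4))
def box(u0,u1,v0,v1):
    b=np.zeros(P.shape[:2],bool);b[v0:v1,u0:u1]=1;return b
Z=P[...,2]
for n,b in(("A",box(250,320,235,325)),("B",box(355,440,240,330))):
    rect(b&(Z>.003)&(Z<.03),n+" foot")
    rect(b&(Z>.003),n+" all")
    # normals -> top face (leaning toward -x)
    gu=np.gradient(P,axis=1);gv=np.gradient(P,axis=0);N=np.cross(gv,gu);N/=np.linalg.norm(N,axis=-1,keepdims=True)+1e-12;N*=np.sign(N[...,2:3])
    w=(hsv[...,2]>120)&(hsv[...,1]<60)&b&(Z>.08)&(Z<.16)
    k=w&(abs(N[...,2]-.819)<.1)
    q=P[k]
    for _ in range(4):
        c=q.mean(0);n_=np.linalg.svd(q-c)[2][2];n_*=np.sign(n_[2]);q=P[w];q=q[abs((q-c)@n_)<.003]
    print(n,"topface n",n_,"yaw",np.arctan2(-n_[1],-n_[0]),"pts",len(q),"c",c)
    np.save(n+"face.npy",q)
    rect(b&(hsv[...,2]<70)&(Z>.08),n+" black")
    rect(b&(hsv[...,0]>100)&(hsv[...,0]<125)&(hsv[...,1]>120)&(Z>.05),n+" blue")
b=box(175,245,255,340)
rect(b&(Z>.004)&(Z<.07),"rack");rect(b&(Z>.036)&(Z<.05),"rack top")
rect(box(175,245,290,340)&(Z>.05),"rack near tile");rect(box(175,245,255,290)&(Z>.05),"rack far tile")
E
python3 m.py
python3 - <<'E'
import cv2
i=cv2.imread('pics/top0.png')[235:345,175:445]
cv2.imwrite('pics/crop1.png',cv2.resize(i,None,fx=2.9,fy=2.9,interpolation=cv2.INTER_CUBIC))
E
```

```text
bench [ 0.3828951   0.20511503 -0.00395753] [0.47316044 0.00093673 0.00324619] cam [0.46639298 0.0783101  1.1487607 ] 498.1215856037515
A foot 1087 c [0.5215 0.1275] s [0.2037 0.1591] a 0.98 z [0.0031 0.009  0.0135] mean [0.4876 0.1196 0.0087]
A all 3877 c [0.5215 0.1275] s [0.2037 0.1591] a 0.98 z [0.0038 0.0865 0.138 ] mean [0.5155 0.1222 0.0819]
A topface n [-0.57855405 -0.02171834  0.81535485] yaw 0.0375213815971103 pts 620 c [0.49574548 0.11141856 0.1231561 ]
A black 222 c [0.4881 0.1265] s [0.099  0.0372] a 86.31 z [0.1029 0.1318 0.1426] mean [0.4872 0.152  0.144 ]
A blue 72 c [0.4958 0.1054] s [0.0064 0.0453] a 0.07 z [0.1152 0.1201 0.1239] mean [0.4963 0.1057 0.1202]
B foot 1141 c [ 0.51   -0.1317] s [0.1959 0.2053] a 89.54 z [0.0031 0.009  0.0145] mean [ 0.4852 -0.1123  0.0087]
B all 4218 c [ 0.51  -0.076] s [0.2041 0.3087] a 0.02 z [0.0035 0.0887 0.1646] mean [ 0.5051 -0.1109  0.0849]
B topface n [-0.56933176 -0.0118612   0.8220223 ] yaw 0.0208305349260435 pts 574 c [ 0.48510808 -0.13188157  0.12368271]
B black 317 c [ 0.4909 -0.0453] s [0.2369 0.0861] a 81.24 z [0.0833 0.155  0.1692] mean [ 0.4696 -0.0769  0.1524]
B blue 0
rack 2536 c [0.4791 0.2985] s [0.1896 0.1532] a 2.68 z [0.0043 0.0086 0.0565] mean [0.4783 0.2968 0.0179]
rack top 526 c [0.4794 0.2989] s [0.1228 0.0835] a 0.37 z [0.0367 0.0428 0.0478] mean [0.4795 0.2983 0.0428]
rack near tile 61 c [0.4575 0.1996] s [0.0474 0.2427] a 0.09 z [0.0508 0.0545 1.1488] mean [0.4449 0.2329 0.3769]
rack far tile 75 c [0.5016 0.1994] s [0.2517 0.0149] a 77.17 z [0.0537 0.0578 1.1488] mean [0.5196 0.281  0.1449]
```

View pics/crop1.png

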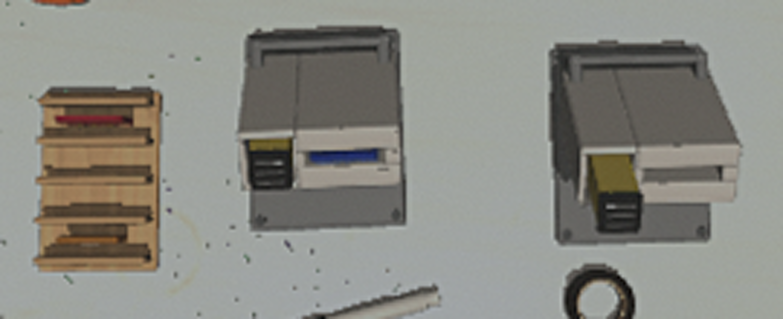

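The crop confirms both docks at nearly zero yaw, pad A at crop (270,168), the tile slot at (345,157), and the rack slots running along world y. I'll write a move helper and go.

```bash
cat >> h.py <<'E'
def Rdock(yaw): # tool z=-up, tool y=across, tool x=dock y
    a=np.deg2rad(35);c,s=np.cos(a),np.sin(a)
    return R.from_euler('z',yaw)*R.from_matrix(np.array([[0,1,0],[c,0,s],[s,0,-c]]).T)
def Rdown(yaw): return R.from_euler('z',yaw)*R.from_matrix(np.array([[0,1,0],[1,0,0],[0,0,-1.]]).T)
def go(p,Rt,o=None):
    o=o or r.get_obs();C=R.from_rotvec(o["orientation"])
    print("row",np.round(C.inv().apply(np.array(p)-o["tcp_pos"])*1000,1),np.round((C.inv()*Rt).as_rotvec(),3),"dist",np.round(np.linalg.norm(np.array(p)-o["tcp_pos"])*1000))
E
python3 - <<'E'
from h import *
for n in "AB":
    q=np.load(n+"face.npy");c=q.mean(0);nn=np.linalg.svd(q-c)[2][2];nn*=np.sign(nn[2])
    for k in range(3): # remove stray points
        yaw=np.arctan2(-nn[1],-nn[0])
        yv=np.array([-np.sin(yaw),np.cos(yaw),0]);x=np.cross(yv,nn)
        L=np.stack([(q-c)@x,(q-c)@yv],1);g=(abs(L[:,0]-np.median(L[:,0]))<.04)&(abs(L[:,1]-np.median(L[:,1]))<.09)
    (cc,s,a)=cv2.minAreaRect(L[g].astype(np.float32))
    print(n,"rect",np.round(cc,4),np.round(s,4),a,"pct",np.percentile(L[g],[1,99],axis=0))
    lo,hi=np.percentile(L[g],[1,99],axis=0)
    m=c+x*(lo[0]+hi[0])/2+yv*(hi[1]+lo[1])/2; print("face centre",m,"mouth by +y end",c+x*(lo[0]+hi[0])/2+yv*(hi[1]-.074),"by -y",c+x*(lo[0]+hi[0])/2+yv*(lo[1]+.040))
go([.46,-.36,.32],R.from_euler('z',-.66)*Rdock(0))
go([.46,-.36,.32],R.from_euler('z',-.66)*Rdown(0))
E
```

```text
A rect [-0.0015  0.0109] [0.0491 0.1127] 0.09079910814762115 pct [[-0.02535464 -0.04489606]
 [ 0.02268204  0.06667287]]
face centre [0.49424824 0.12225843 0.12238244] mouth by +y end [0.49493155 0.10405571 0.12238244] by -y [0.49484035 0.10648507 0.12238244]
B rect [-0.0021  0.0137] [0.113  0.0494] 89.36144256591797 pct [[-0.02622166 -0.04193708]
 [ 0.02197496  0.06922233]]
face centre [ 0.48307886 -0.11827826  0.12247356] mouth by +y end [ 0.48346254 -0.13669455  0.12247356] by -y [ 0.48340337 -0.13385458  0.12247356]
row [ 360.4 -214.9 -124.2] [-0.589  0.204 -0.648] dist 438.0
row [ 360.4 -214.9 -124.2] [-0.002 -0.    -0.669] dist 438.0
```

Emit:
step_arm:
  moves:
    - [360,-215,-124,-0.3,0.1,-0.66,0]
    - [360,-215,-124,-0.3,0.1,-0.66,0]
    - [360,-215,-124,-0.3,0.1,-0.66,0]
    - [360,-215,-124,-0.3,0.1,-0.66,0]
    - [360,-215,-124,-0.3,0.1,-0.66,0]
    - [360,-215,-124,-0.3,0.1,-0.66,0]
    - [360,-215,-124,-0.3,0.1,-0.66,0]
    - [360,-215,-124,-0.3,0.1,-0.66,0]

```text
clock: 0.9
tcp_pos: [0.4348, -0.384, 0.3103]
orientation: [2.566, 1.25, 0.191]
contact_force: [0.9, -0.5, -0.0]
grip_width: -0.0001
gripper_force: 0.0
```

```bash
cat >> h.py <<'E'
class D:
    def __init__(s,m,yaw):
        s.m=np.array(m);s.yaw=yaw;s.R=Rdock(yaw);s.up=-s.R.apply([0,0,1]);s.ac=s.R.apply([0,1,0]);s.y=s.R.apply([1,0,0])
    def at(s,h,y=0,a=0): return s.m+s.up*h+s.y*y+s.ac*a
A=D([.4949,.1055,.1222],.037);B=D([.4834,-.1353,.1224],.015)
E
python3 - <<'E'
from h import *
o=r.get_obs();print(o["tcp_pos"],o["joints"])
go(B.at(.085,.052),B.R)
E
```

```text
[ 0.43479113 -0.38397064  0.31033859] [ 0.92451484  0.06764029 -0.33778003  1.87961909  0.06249392  0.88949559
 -0.10506438]
row [ 235.9 -212.7   55.1] [-0.29   0.307 -0.61 ] dist 322.0
```

Emit:
step_arm:
  moves:
    - [236,-213,55,-0.29,0.307,-0.61,0]
    - [236,-213,55,-0.29,0.307,-0.61,0]
    - [236,-213,55,-0.29,0.307,-0.61,0]
    - [236,-213,55,-0.29,0.307,-0.61,0]
    - [236,-213,55,-0.29,0.307,-0.61,0]
    - [236,-213,55,-0.29,0.307,-0.61,0]
    - [236,-213,55,-0.29,0.307,-0.61,0]
    - [236,-213,55,-0.29,0.307,-0.61,0]

```text
clock: 1.7
tcp_pos: [0.4311, -0.1301, 0.2273]
orientation: [1.87, 1.874, 0.602]
contact_force: [-0.4, -0.4, 1.1]
grip_width: -0.0001
gripper_force: 0.0
```

```bash
python3 - <<'E'
from h import *
f=r.grab_frame("wrist");cv2.imwrite("pics/w1.png",f["image"][:,:,::-1]);np.savez("w1.npz",**f)
o=r.get_obs();print(o["tcp_pos"],o["joints"],o["qvel"].round(3))
go(B.at(.052,.052),B.R)
E
```

```text
[ 0.43026826 -0.13030592  0.22695387] [ 1.29242746 -0.22625399 -0.8213104   2.41812924 -0.99414872  0.50197831
  1.24297589] [-0.175  0.042  0.213 -0.014  0.18  -0.077 -0.172]
row [ 46.2 -17.3  63.9] [ 0.004  0.003 -0.013] dist 81.0
```

View pics/w1.png

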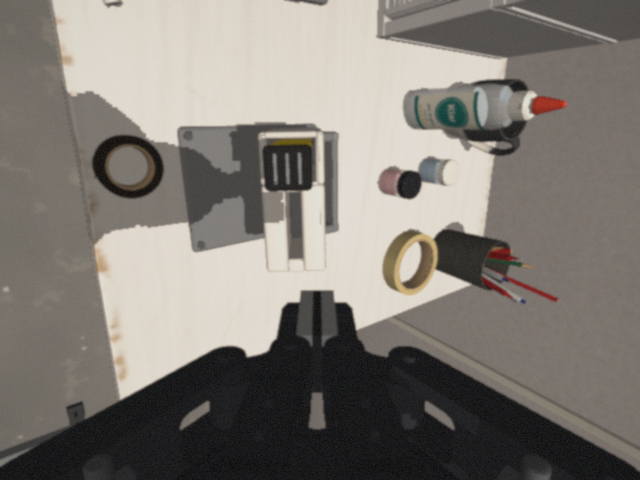

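The wrist view shows pad B at pixel (289,167) and its tile slot at (295,225). I'll check the pad's position from depth.

```bash
python3 - <<'E'
from h import *
f=dict(np.load("w1.npz"));P=cloud(f)
h=f["image"].max(2)
def dock(X,b):
    q=P[b];return np.stack([(q-X.m)@X.ac,(q-X.m)@X.y,(q-X.m)@X.up],1)*1000
b=np.zeros(h.shape,bool);b[135:200,255:325]=1
q=dock(B,b&(h<60));q=q[abs(q[:,2]-46)<8];print("pad a,y,h",np.percentile(q,[2,50,98],axis=0).round(1))
b[:]=0;b[192:272,260:330]=1
q=dock(B,b&(h>150));q=q[abs(q[:,2])<5];print("face",np.percentile(q,[2,50,98],axis=0).round(1))
A_=np.c_[q[:,:2],np.ones(len(q))];print("plane",np.linalg.lstsq(A_,q[:,2],rcond=None)[0])
b[:]=0;b[192:272,260:330]=1
q=dock(B,b);q=q[(q[:,2]<-8)&(abs(q[:,0])<15)];print("slot",np.percentile(q,[2,50,98],axis=0).round(1))
E
```

```text
pad a,y,h [[-14.9  39.5  41.8]
 [  1.1  54.4  44. ]
 [ 15.   67.   45.4]]
face [[-23.3 -37.   -4.3]
 [  8.5 -10.   -2.4]
 [ 24.2  27.4  -0.9]]
plane [-0.0026943   0.00731162 -2.41436073]
slot [[ -6.4 -27.3 -65.8]
 [ -2.6  -9.6 -56.1]
 [  4.7  20.5  -9.6]]
```

Emit:
step_arm:
  moves:
    - [46,-17,60,0,0,0,0]
    - [46,-17,60,0,0,0,0]
    - [46,-17,60,0,0,0,0]
    - [46,-17,60,0,0,0,0]
    - [46,-17,60,0,0,0,0]
    - [46,-17,60,0,0,0,0]

```text
clock: 2.35
tcp_pos: [0.4635, -0.0897, 0.1781]
orientation: [1.88, 1.881, 0.595]
contact_force: [0.1, -0.2, 0.3]
grip_width: -0.0002
gripper_force: 0.0
```

```bash
python3 - <<'E'
from h import *
o=r.get_obs();print(o["tcp_pos"],o["joints"],o["qvel"].round(3))
go(B.at(.042,.052),B.R)
E
```

```text
[ 0.4634714  -0.08974633  0.17807264] [ 1.68205144 -0.09236699 -1.40672777  2.43492712 -1.09156995  0.27194382
  1.25171763] [-0.007 -0.019 -0.007 -0.002 -0.008  0.002  0.003]
row [  5.9 -16.2  14.8] [-0.007 -0.001 -0.015] dist 23.0
```

The fully tilted pose runs into joint limits (j3, j4) this close to the base. I'll use a steeper tool, about 12° off vertical, and still press along the slide.

```bash
cat >> h.py <<'E'
def Rt(yaw,deg): return R.from_euler('z',yaw)*R.from_matrix((lambda c,s:np.array([[0,1,0],[c,0,s],[s,0,-c]]).T)(np.cos(np.deg2rad(deg)),np.sin(np.deg2rad(deg))))
E
python3 - <<'E'
from h import *
go([.50,-.10,.26],Rt(-.1,10))
E
```

```text
row [ -9.6  76.6 -46.8] [ 0.428 -0.048  0.093] dist 90.0
```

Emit:
step_arm:
  moves:
    - [-10,77,-47,0.428,-0.05,0.09,0]
    - [-10,77,-47,0.428,-0.05,0.09,0]
    - [-10,77,-47,0.428,-0.05,0.09,0]
    - [-10,77,-47,0.428,-0.05,0.09,0]
    - [-10,77,-47,0.428,-0.05,0.09,0]

```text
clock: 2.85
tcp_pos: [0.4954, -0.0817, 0.2518]
orientation: [2.09, 2.053, 0.416]
contact_force: [-0.7, 0.7, -0.4]
grip_width: -0.0003
gripper_force: 0.0
```

```bash
python3 - <<'E'
from h import *
o=r.get_obs();print(o["tcp_pos"],o["joints"],o["qvel"].round(3))
go(B.at(.060,.052),Rt(0,12))
E
```

```text
[ 0.49544687 -0.08165888  0.25180608] [ 1.52012635  0.07536866 -1.40200515  2.07151652 -0.04859704  0.73962343
  0.14322507] [-0.754  0.808  0.037 -0.652  2.052  1.032 -2.181]
row [ -8.2 -70.5  60.4] [ 0.119 -0.067 -0.025] dist 93.0
```

Emit:
step_arm:
  moves:
    - [0,0,0,0.15,-0.06,0,0]
    - [0,0,0,0.15,-0.06,0,0]
    - [0,-35,25,0.15,-0.06,0,0]
    - [-4,-55,45,0.13,-0.06,0,0]
    - [-8,-70,57,0.12,-0.06,0,0]
    - [-8,-70,57,0.12,-0.06,0,0]
    - [-8,-70,57,0.12,-0.06,0,0]

```text
clock: 3.55
tcp_pos: [0.448, -0.0823, 0.1743]
orientation: [2.14, 2.094, 0.24]
contact_force: [0.7, -0.2, 0.1]
grip_width: 0.0002
gripper_force: 0.0
```

```bash
python3 - <<'E'
from h import *
o=r.get_obs();print(o["tcp_pos"],o["joints"],o["qvel"].round(3),o["contact_force"])
d=o["tcp_pos"]-B.m;print("a,y,h",d@B.ac,d@B.y,d@B.up)
for h in(.050,.042,.006):go(B.at(h,.052),Rt(0,12))
E
```

```text
[ 0.44803283 -0.0822844   0.17425343] [ 1.27858078  0.18505748 -1.27608376  2.17857166  0.24411626  0.71036715
 -0.16530368] [ 0.008  0.003 -0.014 -0.035 -0.002 -0.005  0.   ] [ 0.6632289  -0.20232816  0.13322346]
a,y,h 0.0014254694945523571 0.05354012399826243 0.06230322847400039
row [-1.5  3.5 11.9] [ 0.001 -0.013 -0.023] dist 12.0
row [-1.5  6.7 19.2] [ 0.001 -0.013 -0.023] dist 20.0
row [-1.3 20.7 52.4] [ 0.001 -0.013 -0.023] dist 56.0
```

Emit:
step_arm:
  moves:
    - [-1,4,11,0,0,0,0]
    - [-1,7.5,19,0,0,0,0]
    - [-1,11,27.5,0,0,0,0]
    - [-1,14.5,36,0,0,0,0]
    - [-1,17.5,43,0,0,0,0]
    - [-1,20,48.5,0,0,0,0]
    - [-1,20.5,50.5,0,0,0,0]
    - [-1,20.5,50.5,0,0,0,0]

```text
clock: 4.35
tcp_pos: [0.48, -0.0831, 0.1295]
orientation: [2.14, 2.093, 0.244]
contact_force: [0.8, 0.8, 5.8]
grip_width: -0.0
gripper_force: 2.4
```

```bash
cat >> h.py <<'E'
def st(X):
    o=r.get_obs();d=(o["tcp_pos"]-X.m)*1000;F=o["contact_force"]
    print("a,y,h",np.round([d@X.ac,d@X.y,d@X.up],1),"F",F.round(1),"Fup",round(F@X.up,1),"clock",o["clock"],"j",o["joints"].round(2))
    return o
E
python3 -c "
from h import *
st(B)"
```

```text
a,y,h [ 1.9 52.3  7.3] F [0.8 0.8 5.8] Fup 4.3 clock 4.35 j [ 1.04  0.32 -1.11  2.17  0.47  0.65 -0.38]
```

Emit:
step_arm:
  moves:
    - [0,0.8,1.8,0,0,0,0]
    - [0,1.2,2.8,0,0,0,0]
    - [0,1.6,3.7,0,0,0,0]
    - [0,1.6,3.7,0,0,0,0]

```text
clock: 4.75
tcp_pos: [0.4822, -0.0831, 0.1264]
orientation: [2.14, 2.092, 0.244]
contact_force: [0.0, 0.9, 5.2]
grip_width: -0.0001
gripper_force: 2.7
```

```bash
python3 -c "
from h import *
st(B)"
```

```text
a,y,h [ 1.9 52.2  3.5] F [0.  0.9 5.2] Fup 4.2 clock 4.75 j [ 1.03  0.33 -1.1   2.17  0.48  0.65 -0.4 ]
```

Emit:
step_arm:
  moves:
    - [0,0.4,0.9,0,0,0,0]
    - [0,0.8,1.8,0,0,0,0]
    - [0,1,2.3,0,0,0,0]
    - [0,1,2.3,0,0,0,0]

```text
clock: 5.15
tcp_pos: [0.4836, -0.083, 0.1244]
orientation: [2.14, 2.092, 0.244]
contact_force: [-0.3, -0.3, 5.9]
grip_width: 0.0003
gripper_force: 2.9
```

```bash
python3 -c "
from h import *
st(B)"
```

```text
a,y,h [ 1.9 52.3  1.1] F [-0.3 -0.3  5.9] Fup 5.0 clock 5.15 j [ 1.02  0.34 -1.09  2.17  0.49  0.65 -0.4 ]
```

Emit:
step_arm:
  moves:
    - [0,0.4,0.9,0,0,0,0]
    - [0,0.8,1.8,0,0,0,0]
    - [0,0.8,1.8,0,0,0,0]

```text
clock: 5.45
tcp_pos: [0.4847, -0.083, 0.1227]
orientation: [2.14, 2.092, 0.244]
contact_force: [-0.1, 0.9, 5.1]
grip_width: -0.0002
gripper_force: 2.9
```

```bash
python3 -c "
from h import *
st(B)
f=r.grab_frame('wrist');cv2.imwrite('pics/w2.png',f['image'][:,:,::-1])"
```

```text
a,y,h [ 1.9 52.2 -0.9] F [-0.1  0.9  5.1] Fup 4.2 clock 5.45 j [ 1.01  0.34 -1.08  2.17  0.49  0.64 -0.41]
```

View pics/w2.png

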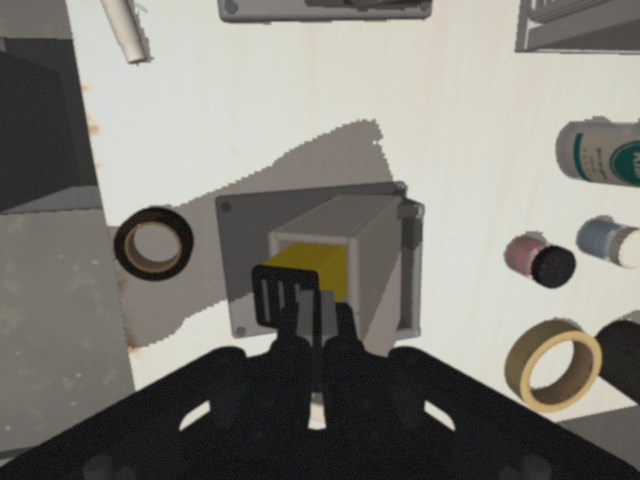

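The view shows pad B at (285,295) still looking raised, with the fingertips at (317,300) near its edge. I'll measure the pad height by depth before pressing any further.

```bash
python3 - <<'E'
from h import *
f=r.grab_frame("wrist");P=cloud(f);np.savez("w2.npz",**f);h=f["image"].max(2)
def dock(X,q): return np.stack([(q-X.m)@X.ac,(q-X.m)@X.y,(q-X.m)@X.up],-1)*1000
Q=dock(B,P)
for u,v in((260,280),(270,290),(260,320),(290,270),(310,272),(330,260),(345,275),(317,300),(317,330),(285,300),(285,240),(352,238)):print(u,v,f["image"][v,u],Q[v,u].round(1))
f=r.grab_frame("top");P=cloud(f);Q=dock(B,P);k=(abs(Q[...,0])<60)&(abs(Q[...,1])<90)&(Q[...,2]>15)&(Q[...,2]<60)
print(k.sum());
E
```

```text
260 280 [35 31 32] [-10.4  62.1  29.7]
270 290 [16 17 14] [-6.1 57.7 29.1]
260 320 [15 15 14] [-12.   42.5  30.1]
290 270 [19 20 18] [ 3.8 67.8 27.9]
310 272 [17 10 14] [13.2 68.1 28.1]
330 260 [109  91  19] [13.7 65.9  6.3]
345 275 [101  88  32] [ 14.6  51.4 -11.7]
317 300 [23 21 25] [21.6 62.8 41.3]
317 330 [24 24 25] [29.9 62.4 60.9]
285 300 [25 32 31] [ 2.1 55.1 31. ]
285 240 [103  96  89] [-13.8  70.9  -1.9]
352 238 [115 109 100] [21.7 74.7 -2.4]
79
```

```bash
python3 - <<'E'
from h import *
for n,p,ori in(("w1",[0.43026826,-0.13030592,0.22695387],[1.87,1.874,.602]),("w2",None,None)):
    f=dict(np.load(n+".npz"));P=cloud(f)
    if p is None: o=r.get_obs();p=o["tcp_pos"];ori=o["orientation"]
    T=R.from_rotvec(ori).inv().apply((P-np.array(p)).reshape(-1,3)).reshape(P.shape)*1000
    for v in (280,286,290,294,300,310,330,360): print(n,v,T[v,317].round(1),T[v,308].round(1),T[v,326].round(1))
    M=R.from_rotvec(np.ravel(f["rvec"])).as_matrix();c=-M.T@np.ravel(f["tvec"]);print("cam in tool",R.from_rotvec(ori).inv().apply(c-p)*1000)
st(B)
E
```

```text
w1 280 [-121.9    1.7  280.1] [-118.6   -9.9  272.4] [-125.5   13.7  288.5]
w1 286 [-130.7    1.7  280.7] [-126.8   -9.9  272.1] [-134.    13.7  288. ]
w1 290 [ 11.2   1.6 -36.7] [ 10.5  -2.  -35.2] [ 11.3   5.2 -37. ]
w1 294 [ 11.3   1.6 -40.5] [ 11.3  -1.9 -40.6] [ 11.3   5.1 -40.6]
w1 300 [ 11.1   1.6 -45.5] [ 11.3  -1.8 -45.7] [ 11.6   5.  -46.3]
w1 310 [ 11.8   1.6 -54.7] [ 11.6  -1.6 -54.4] [ 10.7   4.9 -52.5]
w1 330 [ 11.4   1.6 -67.6] [ 11.2  -1.3 -67.2] [ 11.    4.5 -66.8]
w1 360 [  2.3   1.6 -70.6] [ 11.2  -1.  -83.4] [ 12.1   4.1 -84.6]
cam in tool [  75.70594765    1.56028448 -175.29392342]
w2 280 [ 12.2   1.5 -30.1] [ 13.3  -2.2 -32.6] [  7.1   5.6 -18.4]
w2 286 [  9.9   1.5 -31. ] [ 10.3  -2.3 -32. ] [  4.7   5.6 -19.5]
w2 290 [ 10.7   1.5 -36.6] [ 11.2  -2.1 -37.7] [ 10.9   5.1 -37.1]
w2 294 [ 11.2   1.5 -41.4] [ 10.8  -2.1 -40.6] [ 10.7   5.  -40.3]
w2 300 [ 11.1   1.5 -46.4] [ 10.9  -1.9 -46.1] [ 11.2   4.9 -46.5]
w2 310 [ 10.7   1.5 -53.5] [ 10.8  -1.8 -53.8] [ 11.4   4.7 -54.9]
w2 330 [ 11.    1.5 -67.7] [ 10.9  -1.4 -67.6] [ 11.    4.4 -67.7]
w2 360 [  2.3   1.5 -71.5] [ 10.   -1.1 -82.5] [ 12.2   4.  -85.6]
cam in tool [  75.55046566    1.4560502  -175.90758318]
a,y,h [ 1.9 52.3 -0.9] F [-0.3  0.9  5.7] Fup 4.9 clock 5.6 j [ 1.01  0.34 -1.08  2.17  0.49  0.64 -0.41]
```

The fingers physically end about 34 mm behind the reported TCP: their visible end is at tool z≈-36 and the pad depth at h=30 agrees. So the tips sit at the pad's edge and the pad is only part-way down. I'll account for this offset, back off and re-centre.

```bash
cat >> h.py <<'E'
L=.034
def gt(p,Rr): # move so that the physical tip is at p
    go(np.array(p)+L*Rr.apply([0,0,1]),Rr)
def st(X):
    o=r.get_obs();t=o["tcp_pos"]-L*R.from_rotvec(o["orientation"]).apply([0,0,1]);d=(t-X.m)*1000;F=o["contact_force"]
    print("tip a,y,h",np.round([d@X.ac,d@X.y,d@X.up],1),"Fup",round(F@X.up,1),"clock",o["clock"],"j",o["joints"].round(2),o["grip_width"])
    return o
E
python3 - <<'E'
from h import *
print(r.tcp_to_grasp)
st(B)
gt(B.at(.06,.052,.016),Rt(0,12));gt(B.at(.056,.052,0),Rt(0,22))
E
```

```text
0.0187
tip a,y,h [15.  51.9 30.5] Fup 4.9 clock 5.6 j [ 1.01  0.34 -1.08  2.17  0.49  0.64 -0.41] -0.00033525525970396305
row [ -0.5 -10.7 -27.6] [ 0.004 -0.014 -0.024] dist 30.0
row [ -0.9 -17.9 -18.2] [-0.171 -0.012 -0.025] dist 26.0
```

Emit:
step_arm:
  moves:
    - [0,-11,-28,0,0,0,0]
    - [0,-11,-28,0,0,0,0]
    - [-1,-18,-18,-0.17,0,0,0]
    - [-1,-18,-18,-0.17,0,0,0]
    - [-1,-18,-18,-0.17,0,0,0]

```text
clock: 6.1
tcp_pos: [0.459, -0.0846, 0.1339]
orientation: [2.045, 1.995, 0.399]
contact_force: [0.0, -0.8, -0.2]
grip_width: 0.0
gripper_force: 0.0
```

```bash
python3 - <<'E'
from h import *
st(B)
for h in (.046,.01,.005):gt(B.at(h,.052,0),Rt(0,22))
E
```

```text
tip a,y,h [-4.9 51.  56. ] Fup -0.2 clock 6.1 j [ 1.23  0.19 -1.2   2.33  0.39  0.39 -0.3 ] 1.23917444800652e-05
row [1.  7.3 8.6] [-0.007 -0.008 -0.027] dist 11.0
row [ 1.3 15.6 43.7] [-0.007 -0.008 -0.027] dist 46.0
row [ 1.3 16.7 48.5] [-0.007 -0.008 -0.027] dist 51.0
```

Emit:
step_arm:
  moves:
    - [1,7,5,0,0,0,0]
    - [1,8,13,0,0,0,0]
    - [1,10,21,0,0,0,0]
    - [1,12,29,0,0,0,0]
    - [1,14,36,0,0,0,0]
    - [1,15,42,0,0,0,0]
    - [1,16,44.5,0,0,0,0]
    - [1,16,44.5,0,0,0,0]

```text
clock: 6.9
tcp_pos: [0.4952, -0.0831, 0.1006]
orientation: [2.043, 1.994, 0.404]
contact_force: [-3.5, -0.9, 6.8]
grip_width: -0.0004
gripper_force: 3.6
```

```bash
python3 -c "
from h import *
st(B)"
```

```text
tip a,y,h [ 5.6 51.9  8. ] Fup 7.5 clock 6.9 j [ 0.92  0.29 -0.94  2.3   0.66  0.34 -0.57] -0.0003521746132986294
```

Emit:
step_arm:
  moves:
    - [0,0.2,1,0,0,0,0]
    - [0,0.4,2,0,0,0,0]
    - [0,0.6,3,0,0,0,0]
    - [0,0.7,3.5,0,0,0,0]
    - [0,0.7,3.5,0,0,0,0]

```text
clock: 7.4
tcp_pos: [0.4972, -0.0831, 0.0979]
orientation: [2.043, 1.994, 0.404]
contact_force: [-3.6, -1.0, 7.1]
grip_width: -0.0001
gripper_force: 3.9
```

```bash
python3 -c "
from h import *
st(B)"
```

```text
tip a,y,h [ 5.6 51.8  4.7] Fup 7.9 clock 7.4 j [ 0.9   0.3  -0.92  2.3   0.68  0.34 -0.59] -7.685921811322685e-05
```

Emit:
step_arm:
  moves:
    - [0,0.2,1,0,0,0,0]
    - [0,0.4,2,0,0,0,0]
    - [0,0.4,2,0,0,0,0]

```text
clock: 7.7
tcp_pos: [0.498, -0.0832, 0.0971]
orientation: [2.041, 1.993, 0.401]
contact_force: [-22.6, 0.9, 38.3]
grip_width: -0.0004
gripper_force: 22.2
```

```bash
python3 -c "
from h import *
st(B)"
```

```text
tip a,y,h [ 5.8 51.8  3.6] Fup 44.3 clock 7.7 j [ 0.89  0.3  -0.91  2.3   0.69  0.33 -0.6 ] -0.00042929762826601287
```

The stop was reached at 44 N with tip h≈3.7, so the offset calibration is good. I'll retract, then verify the latch on the way to dock A.

Emit:
step_arm:
  moves:
    - [0,-3,-15,0,0,0,0]
    - [0,-15,-60,0,0,0,0]
    - [0,-15,-75,0,0,0,0]
    - [0,-15,-75,0,0,0,0]

```text
clock: 8.1
tcp_pos: [0.4557, -0.083, 0.161]
orientation: [2.043, 1.995, 0.405]
contact_force: [-0.3, -0.4, 0.9]
grip_width: 0.0001
gripper_force: 0.0
```

```bash
python3 - <<'E'
from h import *
st(B)
f=r.grab_frame("wrist");P=cloud(f);h=f["image"].max(2)
q=P[h<70];q=np.stack([(q-B.m)@B.ac,(q-B.m)@B.y,(q-B.m)@B.up],1)*1000
k=(abs(q[:,0])<14)&(abs(q[:,1]-52)<14)&(abs(q[:,2])<60)
print("padB h",np.percentile(q[k],[5,50,95],axis=0).round(1) if k.sum() else 0,k.sum())
gt(A.at(.055,.052,0),Rt(.02,24))
E
```

```text
tip a,y,h [ 7.8 52.6 80.2] Fup 0.9 clock 8.1 j [ 1.43  0.13 -1.36  2.31  0.18  0.43 -0.08] 6.050217155907878e-05
padB h [[-12.6  41.4  10.5]
 [  0.4  53.6  11.6]
 [ 12.8  64.9  12.7]] 1867
row [240.2   2.7  33.2] [-0.037 -0.    -0.045] dist 242.0
```

Emit:
step_arm:
  moves:
    - [60,2,0,0,0,0,0]
    - [120,2,0,0,0,0,0]
    - [180,2,10,-0.03,0,-0.03,0]
    - [240,2.7,33,-0.03,0,-0.04,0]
    - [240,2.7,33,-0.03,0,-0.04,0]
    - [240,2.7,33,-0.03,0,-0.04,0]
    - [240,2.7,33,-0.03,0,-0.04,0]

```text
clock: 8.85
tcp_pos: [0.4753, 0.1635, 0.1344]
orientation: [1.977, 2.02, 0.43]
contact_force: [0.1, -0.0, -0.1]
grip_width: -0.0004
gripper_force: 0.0
```

```bash
cat >> h.py <<'E'
def padh(X):
    f=r.grab_frame("wrist");P=cloud(f);h=f["image"].max(2)
    q=P[h<70];q=np.stack([(q-X.m)@X.ac,(q-X.m)@X.y,(q-X.m)@X.up],1)*1000
    k=(abs(q[:,0])<25)&(abs(q[:,1]-52)<25)&(abs(q[:,2]-29)<23)
    print("pad a,y,h",np.percentile(q[k],[3,50,97],axis=0).round(1) if k.sum() else 0,k.sum());return f,P
E
python3 - <<'E'
from h import *
st(A)
padh(A)
for h in (.014,.009,.004):gt(A.at(h,.052,0),Rt(.02,24))
E
```

```text
tip a,y,h [-0.6 58.7 53.3] Fup -0.2 clock 8.85 j [ 0.41  0.25 -1.11  2.28  0.92  0.59 -1.38] -0.0004023191840135407
pad a,y,h [[-14.1  43.    8.9]
 [  2.8  58.   11.7]
 [ 14.9  67.3  12.9]] 2233
row [-7.5  8.8 38.4] [-0.007 -0.009  0.   ] dist 40.0
row [-7.5  9.8 43.3] [-0.007 -0.009  0.   ] dist 45.0
row [-7.5 10.8 48.2] [-0.007 -0.009  0.   ] dist 50.0
```

Emit:
step_arm:
  moves:
    - [-6.5,5,20,0,0,0,0]
    - [-6.5,8.5,36,0,0,0,0]
    - [-6.5,9,40,0,0,0,0]
    - [-6.5,10,44,0,0,0,0]
    - [-6.5,10.5,46.5,0,0,0,0]
    - [-6.5,10.5,47.5,0,0,0,0]
    - [-6.5,10.5,47.5,0,0,0,0]

```text
clock: 9.6
tcp_pos: [0.5036, 0.1511, 0.0954]
orientation: [1.982, 2.012, 0.424]
contact_force: [-2.9, -1.2, 5.3]
grip_width: -0.0002
gripper_force: 3.4
```

```bash
python3 -c "
from h import *
st(A)"
```

```text
tip a,y,h [-0.1 45.4  5.4] Fup 6.1 clock 9.6 j [ 0.32  0.37 -0.99  2.27  1.13  0.58 -1.52] -0.00023240017873838332
```

Emit:
step_arm:
  moves:
    - [0,0.2,1,0,0,0,0]
    - [0,0.4,2,0,0,0,0]
    - [0,0.5,2.3,0,0,0,0]
    - [0,0.5,2.3,0,0,0,0]

```text
clock: 10.0
tcp_pos: [0.5046, 0.1511, 0.0943]
orientation: [1.98, 2.011, 0.423]
contact_force: [-13.6, -4.8, 22.2]
grip_width: -0.0001
gripper_force: 12.7
```

```bash
python3 -c "
from h import *
st(A)"
```

```text
tip a,y,h [-0.  45.5  4. ] Fup 26.0 clock 10.0 j [ 0.32  0.37 -0.99  2.27  1.14  0.58 -1.53] -0.00013638566696739325
```

```bash
python3 -c "
from h import *
gt(A.at(.07,.045,0),Rt(.02,24)); gt(A.at(.085,0,0),A.R)"
```

```text
row [ -1.2 -12.8 -64.7] [-0.006  0.    -0.004] dist 66.0
row [-46.   -8.3 -79.8] [-0.198  0.009 -0.019] dist 92.0
```

Emit:
step_arm:
  moves:
    - [0,-3,-15,0,0,0,0]
    - [-1,-12,-60,0,0,0,0]
    - [-46,-8,-80,-0.19,0.01,-0.02,40]
    - [-46,-8,-80,-0.19,0.01,-0.02,40]
    - [-46,-8,-80,-0.19,0.01,-0.02,40]
    - [-46,-8,-80,-0.19,0.01,-0.02,40]
    - [-46,-8,-80,-0.19,0.01,-0.02,40]
    - [-46,-8,-80,-0.19,0.01,-0.02,40]

```text
clock: 10.8
tcp_pos: [0.4687, 0.1074, 0.1653]
orientation: [1.848, 1.925, 0.595]
contact_force: [-1.1, -0.1, -0.1]
grip_width: 0.0398
gripper_force: 0.0
```

```bash
python3 - <<'E'
from h import *
o=st(A);print(o["orientation"]-A.R.as_rotvec())
f,P=padh(A);cv2.imwrite("pics/w3.png",f["image"][:,:,::-1])
s=cv2.cvtColor(f["image"],cv2.COLOR_RGB2HSV);m=(s[...,0]>100)&(s[...,0]<130)&(s[...,1]>110)
q=P[m];Q=np.stack([(q-A.m)@A.ac,(q-A.m)@A.y,(q-A.m)@A.up],1)*1000
k=(abs(Q[:,0])<15)&(abs(Q[:,1])<35)&(Q[:,2]>26);Q=Q[k]
print("tile top a,y,h",np.percentile(Q,[3,50,97],axis=0).round(1),k.sum())
if k.sum()>20: c=np.polyfit(Q[:,1],Q[:,0],1);print("yaw err",-c[0])
T=R.from_rotvec(o["orientation"]).inv().apply((P-o["tcp_pos"]).reshape(-1,3)).reshape(P.shape)*1000
near=(T[...,2]<-20)&(T[...,2]>-60)&(abs(T[...,0])<13)
for s_ in(-1,1):
    k=near&(T[...,1]*s_>3)&(abs(T[...,1])<60); print("finger",s_,np.percentile(T[k],[2,50,98],axis=0).round(1) if k.sum() else 0)
gt(A.at(.003,0,0),A.R)
E
```

```text
tip a,y,h [ 3.8  2.7 84.2] Fup 0.6 clock 10.8 j [ 0.89  0.06 -1.41  2.43  1.15  0.34 -1.5 ] 0.039803026957550336
[ 0.00686671  0.01387795 -0.00730896]
pad a,y,h [[-14.7  39.2  42.5]
 [  0.   53.6  44.1]
 [ 14.3  66.5  45.4]] 3071
tile top a,y,h [[ -3.5 -19.5  27. ]
 [ -0.1   4.6  28.6]
 [  2.7  24.   30.2]] 785
yaw err 0.008389987451387275
finger -1 [[ -9.7 -32.5 -59.7]
 [  7.1 -21.5 -50.4]
 [ 11.4 -19.3 -36.2]]
finger 1 [[ -9.7  20.4 -59.5]
 [  7.1  22.6 -50.2]
 [ 11.4  33.7 -36.5]]
row [-3.6 -2.  81.3] [-0.014 -0.006  0.002] dist 81.0
```

View pics/w3.png

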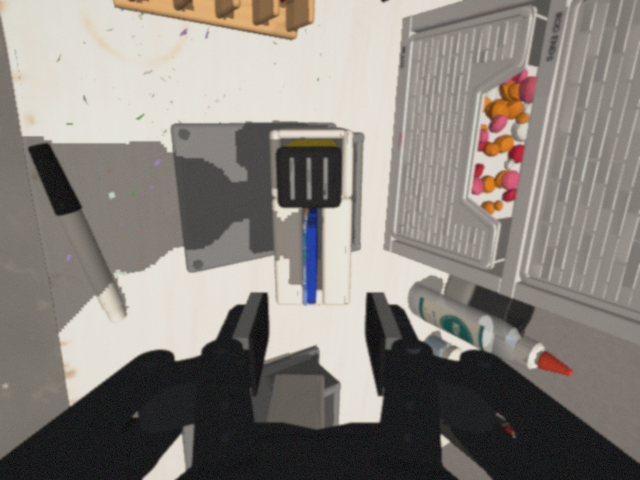

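The wrist view shows the tile risen at (312,255), centred between the fingers with pad A raised at (308,177). I'll descend and pinch.

Emit:
step_arm:
  moves:
    - [-3.5,-2,25,0,0,0,40]
    - [-3.5,-2,50,0,0,0,40]
    - [-3.5,-2,65,0,0,0,40]
    - [-3.5,-2,75,0,0,0,40]
    - [-3.5,-2,80,0,0,0,40]
    - [-3.5,-2,80,0,0,0,40]

```text
clock: 11.45
tcp_pos: [0.5117, 0.1055, 0.0971]
orientation: [1.85, 1.925, 0.594]
contact_force: [-0.7, -0.3, 0.4]
grip_width: 0.0399
gripper_force: 0.0
```

```bash
python3 -c "
from h import *
o=st(A);print(o['orientation']-A.R.as_rotvec(),o['contact_force']);gt(A.at(.004,0,0),A.R)"
```

```text
tip a,y,h [-0.1 -0.8  3.8] Fup 0.8 clock 11.45 j [ 0.6   0.46 -1.24  2.42  1.68  0.67 -1.92] 0.039892372832575324
[ 0.00836919  0.01449355 -0.00873471] [-0.73051797 -0.3214909   0.44322966]
row [ 0.6  0.7 -0.2] [-0.016 -0.005  0.001] dist 1.0
```

Emit:
step_arm:
  grip_force: 40
  moves:
    - [0.6,0,0,-0.01,0,0,20]
    - [0.6,0,0,-0.01,0,0,4]
    - [0.6,0,0,-0.01,0,0,4]
    - [0.6,0,0,-0.01,0,0,4]
    - [0.6,0,0,-0.01,0,0,4]

```text
clock: 11.95
tcp_pos: [0.5121, 0.1044, 0.0981]
orientation: [1.843, 1.915, 0.602]
contact_force: [-2.9, 0.3, 2.8]
grip_width: 0.0083
gripper_force: 41.8
```

```bash
python3 -c "
from h import *
o=st(A);print(o['contact_force'])
gt(A.at(.070,0,0),A.R)
gt(A.at(.11,0,0),A.R)"
```

```text
tip a,y,h [ 0.4 -1.9  4.4] Fup 3.9 clock 11.95 j [ 0.61  0.46 -1.25  2.43  1.71  0.68 -1.95] 0.008289000394164834
[-2.90733135  0.32233528  2.77906592]
row [  1.9  -0.5 -65.5] [-0.003 -0.002  0.   ] dist 66.0
row [   2.    -0.6 -105.5] [-0.003 -0.002  0.   ] dist 106.0
```

Emit:
step_arm:
  moves:
    - [0,0,-8,0,0,0,4]
    - [0,0,-18,0,0,0,4]
    - [0,0,-28,0,0,0,4]
    - [0,0,-38,0,0,0,4]
    - [0,0,-48,0,0,0,4]
    - [0,0,-58,0,0,0,4]
    - [0,0,-66,0,0,0,4]
    - [0,0,-66,0,0,0,4]

```text
clock: 12.75
tcp_pos: [0.4786, 0.1029, 0.1554]
orientation: [1.844, 1.913, 0.595]
contact_force: [0.4, -0.5, -0.1]
grip_width: 0.0085
gripper_force: 41.3
```

```bash
python3 -c "
from h import *
o=st(A);print(o['contact_force'],o['gripper_force'],o['tcp_pos'],o['orientation'])
gt(A.at(.070,0,0),A.R)
gt(A.at(.085,0,0),A.R)
gt([.48,.15,.24],Rt(0,10))"
```

```text
tip a,y,h [ 5.7 -1.9 70.6] Fup -0.3 clock 12.75 j [ 0.84  0.17 -1.41  2.44  1.35  0.45 -1.68] 0.00850713268774343
[ 0.43339992 -0.50802671 -0.05302347] 41.257984042167664 [0.47856145 0.10291762 0.15535158] [1.84422074 1.91310874 0.59519753]
row [ 2.  -5.6  0.6] [-0.005  0.002  0.   ] dist 6.0
row [  1.9  -5.6 -14.4] [-0.005  0.002  0.   ] dist 16.0
row [ 46.7  36.6 -37. ] [ 0.431 -0.012  0.034] dist 70.0
```

Emit:
step_arm:
  moves:
    - [0,15,-25,0,0,0,4]
    - [0,30,-50,0.05,0,0,4]
    - [20,40,-60,0.2,0,0,4]
    - [47,45,-60,0.35,0,0.03,4]
    - [47,45,-60,0.43,0,0.03,4]
    - [47,45,-60,0.43,0,0.03,4]

```text
clock: 13.35
tcp_pos: [0.4818, 0.1547, 0.233]
orientation: [2.127, 2.151, 0.203]
contact_force: [0.9, -0.0, -1.7]
grip_width: 0.008
gripper_force: 41.2
```

```bash
python3 -c "
from h import *
o=st(A);print(o['gripper_force'],o['tcp_pos'],o['orientation'])
gt([.494,.299,.17],Rt(0.005,0))"
```

```text
tip a,y,h [ 68.7  49.2 128. ] Fup -1.9 clock 13.35 j [ 0.68  0.26 -1.3   1.98  0.41  0.97 -0.8 ] 0.007951223121138044
41.20054364204407 [0.48175391 0.15466312 0.23295225] [2.12712226 2.15067901 0.20284792]
row [142.6  -3.2 100.2] [ 0.172 -0.016  0.006] dist 174.0
```

Emit:
step_arm:
  moves:
    - [45,0,0,0.05,0,0,4]
    - [90,0,20,0.1,0,0,4]
    - [130,-3,60,0.17,-0.016,0.006,4]
    - [143,-3,95,0.17,-0.016,0.006,4]
    - [143,-3,95,0.17,-0.016,0.006,4]
    - [143,-3,95,0.17,-0.016,0.006,4]
    - [143,-3,95,0.17,-0.016,0.006,4]

```text
clock: 14.05
tcp_pos: [0.4919, 0.2948, 0.1379]
orientation: [2.216, 2.22, 0.0]
contact_force: [-0.9, -1.0, -1.1]
grip_width: 0.0082
gripper_force: 41.1
```

```bash
python3 - <<'E'
from h import *
o=r.get_obs();print(o['gripper_force'],o['tcp_pos'],o['orientation'],o["joints"].round(2))
f=r.grab_frame("wrist");P=cloud(f);cv2.imwrite("pics/w4.png",f["image"][:,:,::-1]);np.savez("w4.npz",**f)
s=cv2.cvtColor(f["image"],cv2.COLOR_RGB2HSV);m=(s[...,0]>100)&(s[...,0]<130)&(s[...,1]>110)
q=P[m];q=q[np.linalg.norm(q-o["tcp_pos"],axis=1)<.09]
print("tile xyz",np.percentile(q,[1,50,99],axis=0).round(4),len(q))
q=P[(P[...,2]>.038)&(P[...,2]<.048)];q=q[(abs(q[:,0]-.48)<.09)&(abs(q[:,1]-.3)<.07)]
c,e=np.histogram(q[:,0],bins=np.arange(.40,.56,.003));print(list(zip(e.round(3),c)))
print(np.percentile(q,[1,99],axis=0).round(4))
E
```

```text
41.08681261539459 [0.4919124  0.29477087 0.1379221 ] [2.21575048e+00 2.22010280e+00 4.00771696e-04] [ 0.13  0.61 -1.07  1.81  0.6   1.1  -1.16]
tile xyz [[0.4909 0.2759 0.1233]
 [0.4948 0.3054 0.1962]
 [0.4982 0.3229 0.2085]] 2696
[(np.float64(0.4), np.int64(0)), (np.float64(0.403), np.int64(0)), (np.float64(0.406), np.int64(0)), (np.float64(0.409), np.int64(0)), (np.float64(0.412), np.int64(0)), (np.float64(0.415), np.int64(0)), (np.float64(0.418), np.int64(221)), (np.float64(0.421), np.int64(454)), (np.float64(0.424), np.int64(269)), (np.float64(0.427), np.int64(0)), (np.float64(0.43), np.int64(0)), (np.float64(0.433), np.int64(5)), (np.float64(0.436), np.int64(14)), (np.float64(0.439), np.int64(155)), (np.float64(0.442), np.int64(0)), (np.float64(0.445), np.int64(0)), (np.float64(0.448), np.int64(255)), (np.float64(0.451), np.int64(461)), (np.float64(0.454), np.int64(194)), (np.float64(0.457), np.int64(0)), (np.float64(0.46), np.int64(0)), (np.float64(0.463), np.int64(0)), (np.float64(0.466), np.int64(0)), (np.float64(0.469), np.int64(0)), (np.float64(0.472), np.int64(0)), (np.flo
[... 310 characters left out ...]
oat64(0.502), np.int64(0)), (np.float64(0.505), np.int64(0)), (np.float64(0.508), np.int64(343)), (np.float64(0.511), np.int64(436)), (np.float64(0.514), np.int64(104)), (np.float64(0.517), np.int64(0)), (np.float64(0.52), np.int64(0)), (np.float64(0.523), np.int64(121)), (np.float64(0.526), np.int64(12)), (np.float64(0.529), np.int64(2)), (np.float64(0.532), np.int64(0)), (np.float64(0.535), np.int64(0)), (np.float64(0.538), np.int64(415)), (np.float64(0.541), np.int64(423)), (np.float64(0.544), np.int64(74)), (np.float64(0.547), np.int64(0)), (np.float64(0.55), np.int64(0)), (np.float64(0.553), np.int64(0)), (np.float64(0.556), np.int64(0))]
[[0.4197 0.2602 0.0384]
 [0.5442 0.341  0.0464]]
```

View pics/w4.png

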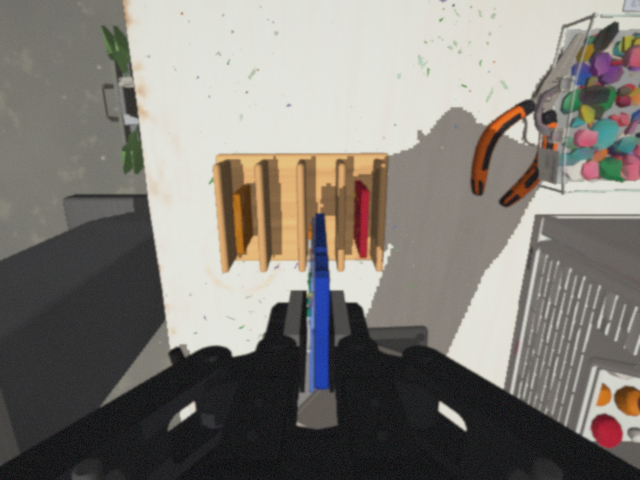

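The view shows the tile held upright at (320,300) above slot_2 (x=0.4965, between the dividers at 0.4815 and 0.5115). It needs about +2 mm in x and y, then about 112 mm down.

Emit:
step_arm:
  moves:
    - [2,2,20,0,0,0,4]
    - [2,2,50,0,0,0,4]
    - [2,2,75,0,0,0,4]
    - [2,2,90,0,0,0,4]
    - [2,2,100,0,0,0,4]
    - [2,2,106,0,0,0,4]
    - [2,2,110,0,0,0,4]
    - [2,2,110,0,0,0,4]

```text
clock: 14.9
tcp_pos: [0.4955, 0.2988, 0.0327]
orientation: [2.213, 2.219, 0.006]
contact_force: [-9.0, -11.5, 41.5]
grip_width: 0.008
gripper_force: 49.0
```

```bash
python3 - <<'E'
from h import *
o=r.get_obs();print(o['gripper_force'],o['tcp_pos'],o['orientation'],o["contact_force"])
f=r.grab_frame("wrist");P=cloud(f)
s=cv2.cvtColor(f["image"],cv2.COLOR_RGB2HSV);m=(s[...,0]>100)&(s[...,0]<130)&(s[...,1]>110)
q=P[m];q=q[np.linalg.norm(q-o["tcp_pos"],axis=1)<.1]
print("tile xyz",np.percentile(q,[1,50,99],axis=0).round(4),len(q))
E
```

```text
49.04598943074234 [0.4955081  0.29878624 0.0327499 ] [2.21298951 2.21854482 0.00579925] [ -8.95916137 -11.49957954  41.52954604]
tile xyz [[0.4943 0.2801 0.0174]
 [0.498  0.3103 0.0919]
 [0.5014 0.3262 0.1038]] 2726
```

Emit:
step_arm:
  moves:
    - [0,0,-4,0,0,0,4]
    - [0,0,-4,0,0,0,4]

```text
clock: 15.15
tcp_pos: [0.4951, 0.2978, 0.0328]
orientation: [2.215, 2.22, 0.005]
contact_force: [-1.6, -2.1, 16.9]
grip_width: 0.0081
gripper_force: 45.0
```

```bash
python3 - <<'E'
from h import *
o=r.get_obs();print(o['gripper_force'],o['tcp_pos'],o["contact_force"])
for n in("wrist","scene","top"):
    f=r.grab_frame(n);P=cloud(f)
    s=cv2.cvtColor(f["image"],cv2.COLOR_RGB2HSV);m=(s[...,0]>100)&(s[...,0]<130)&(s[...,1]>110)
    k=m&(np.linalg.norm(P-[.497,.3,.06],axis=-1)<.08)
    if k.sum()<4: print(n,k.sum());continue
    print(n,k.sum(),np.percentile(P[k],[1,50,99],axis=0).round(4).tolist())
    if n=="wrist":
        cv2.imwrite("pics/w5.png",f["image"][:,:,::-1])
        for v in range(200,410,12):
            if k[v].sum(): print(v,np.flatnonzero(k[v])[[0,-1]],np.median(P[v][k[v]],axis=0).round(4))
E
```

```text
45.040345788002014 [0.49512944 0.29777322 0.03282879] [-1.6213032  -2.07185794 16.90682648]
wrist 2638 [[0.4941, 0.279, 0.0182], [0.4979, 0.3092, 0.0919], [0.5015, 0.3251, 0.1111]]
224 [316 322] [0.4979 0.3233 0.0225]
236 [315 323] [0.4976 0.3245 0.0473]
248 [315 325] [0.4979 0.3239 0.0625]
260 [315 326] [0.4978 0.325  0.0792]
272 [315 327] [0.4979 0.3245 0.0896]
284 [310 329] [0.4978 0.3211 0.092 ]
296 [314 330] [0.4982 0.317  0.0927]
308 [314 330] [0.4982 0.3123 0.0924]
320 [314 329] [0.4981 0.3077 0.0925]
332 [314 329] [0.4981 0.3026 0.0919]
344 [313 329] [0.498  0.2977 0.0917]
356 [311 329] [0.498  0.2931 0.0922]
368 [239 445] [0.4978 0.288  0.0922]
380 [311 329] [0.4977 0.283  0.0924]
scene 298 [[0.4892, 0.2806, 0.022], [0.4913, 0.3137, 0.0544], [0.4972, 0.3244, 0.096]]
top 0
```

View pics/w5.png

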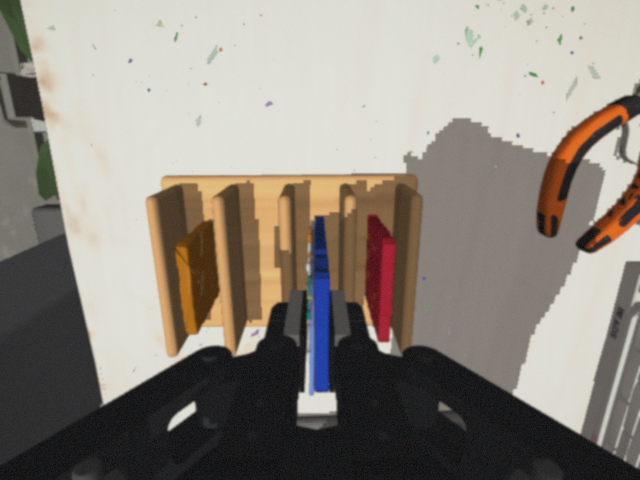

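The top edge sits at z≈0.092, so the tile is standing on the slot floor, in slot_2 at (320,320). I'll ease off and release.

Emit:
step_arm:
  moves:
    - [0,0,-1.5,0,0,0,4]
    - [0,0,-1.5,0,0,0,12]
    - [0,0,-1.5,0,0,0,18]
    - [0,0,-1.5,0,0,0,18]
    - [0,0,-20,0,0,0,18]
    - [0,0,-45,0,0,0,18]
    - [0,0,-80,0,0,0,18]
    - [0,0,-110,0,0,0,18]

```text
clock: 16.1
tcp_pos: [0.4934, 0.2979, 0.1436]
orientation: [2.215, 2.223, 0.001]
contact_force: [0.6, -0.2, 0.6]
grip_width: 0.0183
gripper_force: 0.0
```

```bash
python3 - <<'E'
from h import *
o=r.get_obs();print(o['gripper_force'],o['tcp_pos'],o["contact_force"],o["joints"].round(2))
f=r.grab_frame("wrist");P=cloud(f)
s=cv2.cvtColor(f["image"],cv2.COLOR_RGB2HSV);m=(s[...,0]>100)&(s[...,0]<130)&(s[...,1]>110)
k=m&(np.linalg.norm(P-[.497,.3,.06],axis=-1)<.07)
print(k.sum(),np.percentile(P[k],[1,50,99],axis=0).round(4).tolist())
t=k&(P[...,2]>.08);print("top",np.median(P[t],axis=0) if t.sum() else 0)
gt([.47,.16,.24],Rt(.02,20))
E
```

```text
0.0 [0.49336163 0.29792402 0.14364185] [ 0.55342984 -0.20976519  0.56664415] [ 0.13  0.6  -1.08  1.8   0.6   1.11 -1.15]
753 [[0.4946, 0.2783, 0.021], [0.4979, 0.3073, 0.0919], [0.5009, 0.3244, 0.094]]
top [0.49791836 0.30443338 0.09208699]
row [-139.9  -13.5  -59.9] [-0.34   0.001 -0.017] dist 153.0
```

Emit:
step_arm:
  moves:
    - [0,0,-40,0,0,0,0]
    - [-60,-10,-60,-0.1,0,0,0]
    - [-110,-13,-60,-0.2,0,0,0]
    - [-140,-13,-60,-0.34,0,-0.02,0]
    - [-140,-13,-60,-0.34,0,-0.02,0]
    - [-140,-13,-60,-0.34,0,-0.02,0]
    - [-140,-13,-60,-0.34,0,-0.02,0]

```text
clock: 16.85
tcp_pos: [0.4819, 0.159, 0.2029]
orientation: [2.009, 2.058, 0.353]
contact_force: [0.0, 0.5, 0.3]
grip_width: -0.0
gripper_force: 0.0
```

```bash
python3 - <<'E'
from h import *
st(A)
gt(A.at(.058,.052,-.002),Rt(.02,22))
E
```

```text
tip a,y,h [ 46.2  54.2 105.2] Fup 0.2 clock 16.85 j [ 0.62  0.17 -1.26  2.14  0.55  0.73 -0.96] -3.024496683870273e-05
row [ -1.9 -32.7  58.2] [-0.039  0.004  0.005] dist 67.0
```

Emit:
step_arm:
  moves:
    - [-2,-33,10,-0.02,0,0,0]
    - [-2,-33,40,-0.04,0,0,0]
    - [-2,-33,58,-0.04,0,0,0]
    - [-2,-33,58,-0.04,0,0,0]
    - [-2,-33,58,-0.04,0,0,0]

```text
clock: 17.35
tcp_pos: [0.4696, 0.158, 0.1361]
orientation: [1.986, 2.04, 0.39]
contact_force: [-0.4, -0.4, -0.4]
grip_width: -0.0001
gripper_force: 0.0
```

```bash
python3 - <<'E'
from h import *
st(A)
for h in (.046,.009,.004): gt(A.at(h,.052,-.002),Rt(.02,22))
E
```

```text
tip a,y,h [-3.5 53.7 57.9] Fup -0.1 clock 17.35 j [ 0.44  0.25 -1.13  2.27  0.85  0.61 -1.29] -0.00010692533246188479
row [-1.5  4.2 11.3] [-0.002  0.001  0.007] dist 12.0
row [-1.2 12.6 47.3] [-0.002  0.001  0.007] dist 49.0
row [-1.1 13.8 52.2] [-0.002  0.001  0.007] dist 54.0
```

Emit:
step_arm:
  moves:
    - [-1,4,10,0,0,0,0]
    - [-1,6,18,0,0,0,0]
    - [-1,8,26,0,0,0,0]
    - [-1,9.5,34,0,0,0,0]
    - [-1,11,41,0,0,0,0]
    - [-1,12.5,47,0,0,0,0]
    - [-1,13,49.5,0,0,0,0]
    - [-1,13,49.5,0,0,0,0]

```text
clock: 18.15
tcp_pos: [0.501, 0.1574, 0.0965]
orientation: [1.986, 2.036, 0.394]
contact_force: [-4.3, 1.9, 7.2]
grip_width: 0.0001
gripper_force: 3.7
```

```bash
python3 -c "
from h import *
st(A)"
```

```text
tip a,y,h [-0.5 51.9  7.5] Fup 8.3 clock 18.15 j [ 0.32  0.38 -1.01  2.25  1.07  0.61 -1.46] 8.226793990066255e-05
```

Emit:
step_arm:
  moves:
    - [0,0.4,2,0,0,0,0]
    - [0,0.6,3,0,0,0,0]
    - [0,0.8,4,0,0,0,0]
    - [0,0.9,4.5,0,0,0,0]
    - [0,0.9,4.5,0,0,0,0]

```text
clock: 18.65
tcp_pos: [0.5031, 0.1576, 0.0938]
orientation: [1.983, 2.036, 0.393]
contact_force: [-14.8, -1.8, 24.5]
grip_width: -0.0001
gripper_force: 14.2
```

```bash
python3 -c "
from h import *
st(A)"
```

```text
tip a,y,h [-0.4 52.   4.1] Fup 28.6 clock 18.65 j [ 0.31  0.38 -1.    2.25  1.08  0.61 -1.47] -0.00014283032147951368
```

At the stop with 29 N, the same level as on release. I'll retract and check both pads and the tile.

Emit:
step_arm:
  moves:
    - [0,-3,-15,0,0,0,0]
    - [0,-12,-55,0,0,0,0]
    - [0,-5,-90,0,0,0,0]
    - [0,10,-120,0.05,0,0,0]
    - [0,10,-120,0.05,0,0,0]
    - [0,10,-120,0.05,0,0,0]
    - [0,10,-120,0.05,0,0,0]
    - [0,10,-120,0.05,0,0,0]

```text
clock: 19.45
tcp_pos: [0.4658, 0.1544, 0.2048]
orientation: [2.016, 2.066, 0.338]
contact_force: [-0.7, 0.4, 0.4]
grip_width: 0.0004
gripper_force: 0.0
```

```bash
python3 - <<'E'
from h import *
o=st(A);print(o["contact_force"])
padh(A)
f=r.grab_frame("scene");P=cloud(f);cv2.imwrite("pics/s2.png",f["image"][180:430,230:450,::-1].repeat(2,0).repeat(2,1))
s=cv2.cvtColor(f["image"],cv2.COLOR_RGB2HSV);m=(s[...,0]>100)&(s[...,0]<130)&(s[...,1]>110)
k=m&(np.linalg.norm(P-[.497,.3,.06],axis=-1)<.07);print("tile",k.sum(),np.percentile(P[k],[1,50,99],axis=0).round(4).tolist())
E
```

```text
tip a,y,h [ 34.4  50.3 116. ] Fup 0.8 clock 19.45 j [ 0.69  0.13 -1.3   2.16  0.47  0.72 -0.89] 0.00038609923237843804
[-0.70423499  0.39355515  0.43390083]
pad a,y,h [[-13.6  40.1   8.5]
 [  1.4  54.1  11.7]
 [ 15.2  67.1  13. ]] 1735
tile 463 [[0.4896, 0.2794, 0.0239], [0.4919, 0.3036, 0.0653], [0.4965, 0.3232, 0.0955]]
```

View pics/s2.png

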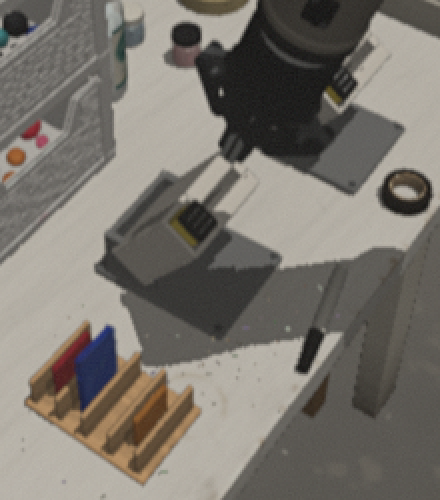

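The picture shows the blue tile standing in the rack at (95,370), pad A latched at (195,220), and pad B latched at (340,85). The arm is clear of everything.

```bash
python3 -c "
from bench import r
print(r.hand_in())"
```

```text
the job is handed in; nothing more can be done
None
```

The job is handed in: the blue tile stands released in rack slot_2, both docks are empty and latched down, and the arm is clear; no verdict came back.

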